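Fit a lamp's brass holder cover and test its centre contact

ROBOT

A 6-joint arm with a two-finger parallel gripper is mounted at the origin on the work surface. World frame = base frame: x ahead of the robot, y to its left, z up, the work surface at z = 0. Lengths are in m, angles in rad, forces in N, time in s.
With the tool pointing down it reaches from about 0.35 to 0.775 m from the base axis. Payload 7.3 kg.
Tool frame: the origin (TCP) lies midway between the tips of the shut fingers; the grasp point (between the pads) lies 19 mm behind it; z points along the fingers, y is the line along which they close (so a half turn about z gives the same grasp; the last joint's range is limited). The gripper opens to 92 mm and grips with 3 to 60 N. Pads are 19 mm wide; open, the fingers measure 130 mm over their backs; the gripper's body (75 mm by 190 mm) begins 47 mm behind the grasp point.
Start: joints at [-1.3, 0.342, 1.524, -0, 1.275, -0.146], TCP at [0.213, -0.48, 0.227] pointing down, gripper open.
Joint ranges: [-2.53, 2.53], [-0.77, 2.02], [0.04, 2.7], [-1, 4.14], [0.28, 2.66], [-3.11, 3.11]. Speed limits (rad/s): [2.57, 2.57, 3.14, 3.14, 3.14, 3.14].

INTERFACE

Orientations are given as [roll, pitch, yaw] about the fixed x, y, z axes, in that order (R = Rz(yaw) Ry(pitch) Rx(roll)).
In Python, from cell import monitor, vision, workorder gives the robot as it stands.
- The arm moves only by the tool move_arm, never from a script. Its argument "rows" is a list of rows, each a list of 5 numbers: the shift along the world's x, y, z in mm, then the turn about the world's z in rad, then the closure, from -1 (fully open) to 1 (shut). A call has 1 to 12 rows; each row shifts and turns the commanded pose from where the row before left it; what a row does not reach is not made up. A row lasts 1/10 s, in which the tool goes at most 50 mm and 8.59 degrees, less where a joint would pass 70% of its speed; a pose out of reach is approached as far as the arm can. A call is refused whole if a number of a shift passes 50 or a number of a turn 0.15, either way. A call with a gripper value outside its range is refused whole. The fingers move at their own pace and stop on an object; "newtons" is the grip in N (left out, the last holds). Time passes only in rows, so rows that do not move let the fingers close. It gives the time, the measured TCP pose, the force, the opening and the grip force at its end, in the units of the state.
- monitor.observe(): the state, without advancing time (a new reading comes with each control period).
- vision.read_camera(name): name is "scene" or "top" or "wrist"; returns the picture (420x560x3 uint8, red, green, blue); there is no depth.
- vision.get_calibration(name): a dict with "K" (3x3 intrinsics, pixels), "k1" (the pictures are not rectified: a ray, as slopes to the right and down, at radius r is drawn at 1 + k1 r^2 times it, then the intrinsics apply), "T" (4x4, takes a point from camera to world coordinates); the wrist camera has in their place "mount" (4x4, takes a point from camera to tool coordinates, whose origin is the TCP and whose axes are the flange's). Camera axes: x right, y up, looking along -z (the intrinsics and any distortion apply to the point x, -y, -z); pixel columns grow to the right and rows downward; lengths in m; the calibration is good to about 2 mm. A picture is of the moment at which its call begins: read the wrist's pose just before it. get_calibration takes no time and is no camera call.
- workorder.hand_in(): hands the job in; it is judged then, once.
The state is a dict: "time": time; "qpos": joint angles; "qvel": joint speeds; "joint_efforts": joint torques, N m; "tool_pos": TCP position; "tool_rot": TCP orientation; "contact_force": force on the tool from outside, world axes, zero at the start; "torque": the same for the moment, N m; "opening": finger opening in m; "grip_force": force on a finger pad.
Only numpy, scipy, OpenCV 4.12 (cv2) and the standard library are available. Lean on these libraries where they do the work, as an engineer would, in place of code of your own. Each camera call takes 0.05 s, during which the arm holds its last target. There are 200 camera calls.

TASK

One of this pair of blue table lamps still has its black lampholder bare: slip the loose brass cover down over it until it rests fully home on the brass seat, keeping hold of the cover until it is home. Then take the tester pen out of the wooden tool block and, holding it upright, press its metal tip lightly on the springy centre contact deep in the mouth of that same lampholder, so that the contact gives a little but is not pushed to the bottom, without touching the brass screw shell around it; finish while still holding the pen there. Leave the lamps standing where they are and do not disturb the other lamp, the screwdrivers or the crockery.

Things in the scene. Friction and masses are not known exactly. Their poses are not given: they have to be found in the camera images.
- lamp: Loose small ceramic bedside lamp with a bare lampholder, 1.1 kg, standing unfastened. Origin: centre of its underside; z up its axis. All round: dark foot 104 mm across to z 18 mm, light blue vase widest (116 mm) at z 52 mm, narrowing to 44 mm at z 124 mm, brass cap 60 mm across at z 130-134 mm, brass seat 54 mm across on top. Black mains inlet in the foot, no lead.
- lamp_seat (a point): Centre of the brass seat's top face on that lamp, 148 mm above its underside: the lower end of the cover rests here when home.
- holder_rim (a point): Centre of the bare black lampholder's top rim, 204 mm above the lamp's underside. The holder stands on the seat: 38 mm outside diameter from z 148 to 194 mm, then tapering to 33 mm at the rim. Its mouth, 25 mm clear inside the screw shell, opens straight up; the centre contact lies 26 mm below the rim.
- tongue: Springy centre contact of the bare lampholder: a brass disc 12 mm across on the lamp's axis. Origin: centre of its top face, 178 mm above the lamp's underside when free; z up. It springs straight down by at most 5 mm: gives from about 1 N, then 1.5 N per mm, about 8.5 N at the bottom stop. Aim for 2 to 6 N (1 to 3 mm).
- screw_shell: Fixed brass screw shell lining the lampholder's mouth round the centre contact, 25 mm clear inside, 30 mm tall, its top 3 mm below the black rim. Origin: on the lamp's axis at its lower end, 171 mm above the lamp's underside. The tester must not touch it.
- cover: Loose brass lampholder cover: plain straight tube open at both ends, 50 mm long, 46 mm outside and 41 mm inside diameter, 60 g, standing upright on the cloth. Origin: centre of its lower end; z up its axis. Both ends alike. Home when its lower end rests on the brass seat; the lampholder's rim then stands 6 mm above it.
- tool_block: Wooden tool block fixed to the table, 56 mm (x) by 146 mm (y) by 70 mm high. Origin: centre of its underside. Three upright 10 mm through holes in a row along its y axis at y = -45, 0 and +45 mm: the tester and the two screwdrivers stand in them in any order.
- tester: Tester pen, loose, 60 g, tip down in one of the block's holes, tip 25 mm above the table; pulls straight up. Origin: end of its metal tip; z from tip to cap. Metal tip 4 mm across to 21 mm, black shank 7 mm to 45 mm, straight grey handle 18 mm across from 45 to 128 mm (its lower face rests on the block), clear cap to 140 mm. Flat steel pocket clip high on one side.
- driver_a: A short screwdriver with a bulging pale wooden handle (25 mm across), standing tip down in the block, top 146 mm above the table. Origin: its tip. Not to be disturbed.
- driver_b: The same screwdriver with a dark wooden handle. Origin: its tip. Not to be disturbed.
- spare_lamp: The other lamp of the pair, same shape and size, its brass cover already on. Origin: centre of its underside. Not to be disturbed.
- sugar_pot: White lidded sugar pot, 78 mm across, 86 mm tall, between the lamps. Origin: centre of its underside.
- saucers: Stack of five saucers, 120 mm across, 40 mm tall. Origin: centre of its underside.
- ramekins: Two dark red ramekins, one on the other, 82 mm across, 70 mm tall. Origin: centre of the underside.
- jug: Orange-brown jug, 160 mm across, 178 mm tall, handle to its +x. Origin: centre of its underside.
- fruit_bowl: Cream bowl, 144 mm across, 49 mm tall. Origin: centre of its underside.
Not all that is in view belongs to the job. Leave any pink or purple look-alike of the lamp alone.

How it is judged:
On the way, in this order (a step that is already met when the one before it is completed fails the run):
1. the cover is home on the bare lampholder's seat and let go (z of cover in the frame of lamp between 0.144 and 0.152 m and horizontal distance between cover and lamp below 0.005 m and angle between the z axis of cover and the z axis of lamp, either way round below 0.08 rad and contact force between cover and the fingers below 0.1 N), for 0.2 s.
2. the tester, held upright, presses its tip lightly on the centre contact (contact force between tester and tongue between 0.7 and 8 N and contact force between tester and screw_shell below 0.2 N and angle between tester's own z axis and vertical below 0.175 rad and height (world z) of tester above 0.16 m and contact force between tester and the fingers above 0.5 N), for 0.2 s.
At the end, for the whole second after the job is handed in: Cover let go, home on the seat (4 mm in height, 5 mm off axis, 4.5 degrees); lamp upright, within 30 mm of its start; tester in the fingers, within 10 degrees of upright, tip pressing the centre contact with 0.7 to 8 N, not touching the screw shell (all of step 1 and all of step 2 and angle between lamp's own z axis and vertical below 0.05 rad and height (world z) of lamp below 0.01 m and distance of lamp from where it was at the start of the episode below 0.03 m); the arm keeps its last pose, push and grip.
It fails at once if the cover is let go over the lampholder while more than 12 mm short of home (horizontal distance between cover and lamp below 0.012 m and z of cover in the frame of lamp above 0.16 m and contact force between cover and the fingers below 0.05 N).
It fails at once if the centre contact is pressed hard (over 20 N) (contact force between tester and tongue above 20 N).
It fails at once if the bare lamp is shoved more than 30 mm or tipped (distance of lamp from where it was at the start of the episode above 0.03 m or angle between lamp's own z axis and vertical above 0.25 rad).
It fails at once if the other lamp is moved more than 25 mm or tipped (distance of spare_lamp from where it was at the start of the episode above 0.025 m or angle between spare_lamp's own z axis and vertical above 0.25 rad).
It fails at once if crockery or a screwdriver is moved more than 25 mm (distance of any of sugar_pot, saucers, ramekins, jug, fruit_bowl, driver_a, driver_b from where it was at the start of the episode above 0.025 m).
It also fails if it takes over 66 s, if anything falls off the work surface, if the arm or the gripper's body presses on something with over 40 N, if the wrist force passes 120 N, or if a joint passes its speed limit or range.

## Working session

There is one attempt and no reset: what is moved stays moved. The work goes in short steps, Python scripts to look and compute and a tool call to move; the robot and the scene stay as the last step left them, time stands still between calls to the robot, and variables do not carry over. Pictures are saved under pics/ and viewed, at most 10 in all, crops included, and the job is handed in when it is done.

Besides the shell and the picture viewer there is one more tool, called after "Call:" as name(argument=value, ...), one argument or row to a line, values as JSON. move_arm: Moves the arm, as the interface text tells. Its arguments: {"type":"object","properties":{"rows":{"type":"array","items":{"type":"array","items":{"type":"number"}}},"newtons":{"type":"number"}},"required":["rows"]}

```bash
mkdir -p pics; cat > h.py <<'E'
import numpy as np, cv2
from cell import monitor, vision, workorder
from scipy.spatial.transform import Rotation as Ro
def pose():
    s=monitor.observe(); T=np.eye(4); T[:3,:3]=Ro.from_euler('xyz',s['tool_rot']).as_matrix(); T[:3,3]=s['tool_pos']; return T
def cam(n):
    c=vision.get_calibration(n); T=c['T'] if 'T' in c else pose()@np.array(c['mount'])
    return np.array(c['K']),c['k1'],np.array(T)
def grab(n,f=None):
    C=cam(n); im=vision.read_camera(n)
    if f: cv2.imwrite('pics/'+f,im[:,:,::-1])
    return im,C
def ray(C,u,v):
    K,k1,T=C; x=np.array([(u-K[0,2])/K[0,0],(v-K[1,2])/K[1,1]]); y=x.copy()
    for _ in range(30): y=x/(1+k1*(y@y))
    d=T[:3,:3]@np.array([y[0],-y[1],-1]); return T[:3,3],d/np.linalg.norm(d)
def onz(C,u,v,z):
    o,d=ray(C,u,v); return o+d*(z-o[2])/d[2]
def tri(rays):
    A=0;b=0
    for o,d in rays: P=np.eye(3)-np.outer(d,d); A=A+P; b=b+P@o
    p=np.linalg.solve(A,b); return p,[np.linalg.norm((np.eye(3)-np.outer(d,d))@(p-o)) for o,d in rays]
def proj(C,p):
    K,k1,T=C; q=T[:3,:3].T@(np.array(p)-T[:3,3]); a=np.array([q[0],-q[1]])/-q[2]; a=a*(1+k1*(a@a)); return K[:2,:2]@a+K[:2,2]
E
python3 - <<'E'
from h import *
a,C=grab('scene','scene.png'); b,D=grab('top','top.png')
for n in('scene','top','wrist'): print(n,vision.get_calibration(n))
print(monitor.observe())
E
```

```text
scene {'K': array([[402.16693262,   0.        , 279.28681653],
       [  0.        , 402.16693262, 214.32427398],
       [  0.        ,   0.        ,   1.        ]]), 'k1': -0.008216102627103653, 'T': array([[-0.0998093 , -0.67947118,  0.72688171,  1.22802877],
       [ 0.99489149, -0.07926088,  0.06251903,  0.06189972],
       [ 0.01513341,  0.72940841,  0.68391107,  0.8933229 ],
       [ 0.        ,  0.        ,  0.        ,  1.        ]])}
top {'K': array([[503.27503967,   0.        , 280.1405667 ],
       [  0.        , 503.27503967, 210.65821662],
       [  0.        ,   0.        ,   1.        ]]), 'k1': -0.13311899731694746, 'T': array([[ 0.01843247,  0.99822635, -0.05660745,  0.35284831],
       [-0.99981078,  0.01875459,  0.00516436,  0.02671591],
       [ 0.00621685,  0.05650155,  0.99838316,  1.65437199],
       [ 0.        ,  0.        ,  0.        ,  1.        ]])}
wrist {'K': array([[344.49927371,   0.        , 281.12077396],
       [  0.        , 344.49927371, 211.58758467],
       [  0.        ,   0.        ,   1.        ]]), 'k1': 0.017304291498127854, 'mount': array
[... 343 characters left out ...]
': 0.1, 'qpos': array([-1.30003172e+00,  3.42633962e-01,  1.52489655e+00, -8.28351289e-06,
        1.27540019e+00, -1.46013704e-01]), 'qvel': array([-3.23564676e-04, -1.35430424e-03, -5.79833976e-05,  1.29463177e-03,
        1.30048612e-04,  7.38110981e-04]), 'joint_efforts': array([ 2.36901156e-03, -4.32004023e+01, -2.44696158e+01,  7.20771868e-02,
        5.26158046e-02, -3.60297042e-05]), 'tool_pos': array([ 0.21244496, -0.47971075,  0.22613307]), 'tool_rot': array([-3.14026769e+00, -1.86842163e-04,  4.16780604e-01]), 'contact_force': array([ 0.23190018, -0.94247263, -0.18807767]), 'torque': array([-0.00357738,  0.02570651, -0.0766079 ]), 'grip_force': 0.0, 'opening': 0.09175503635523657}
```

View pics/scene.png

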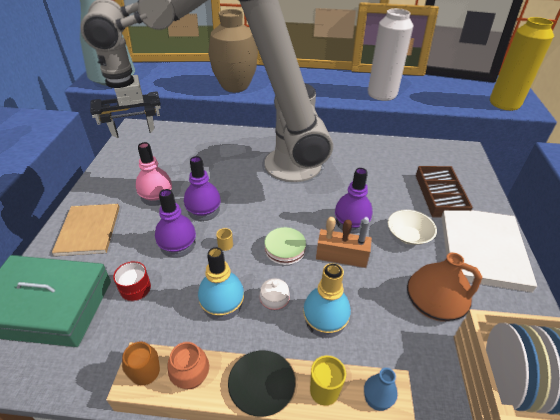

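View pics/top.png

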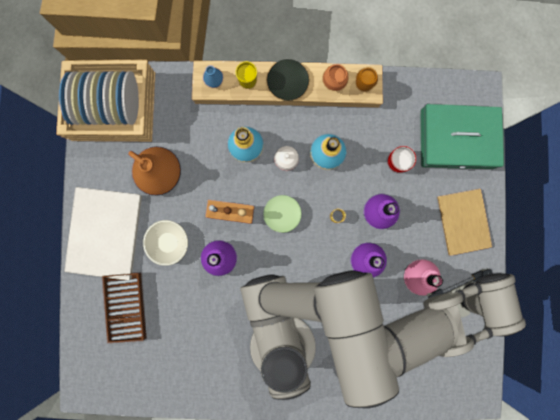

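```bash
python3 - <<'E'
from h import *
a=cv2.imread('pics/scene.png'); b=cv2.imread('pics/top.png')
c=[a[215:265,190:260],a[205:275,310:380],a[240:290,180:250],b[195:235,310:366],b[190:230,195:265],b[120:170,300:360]]
c=[cv2.resize(x,(266,266),interpolation=cv2.INTER_CUBIC) for x in c]
cv2.imwrite('pics/m.png',np.vstack([np.hstack(c[:3]),np.hstack(c[3:])]))
C=cam('scene');D=cam('top')
for n,s,t in [('cover top',(225,233),(338,215)),('rim',(215,252),(334,143)),('tester top',(364,219),(211,209))]:
    print(n,tri([ray(C,*s),ray(D,*t)]))
E
```

```text
cover top (array([ 0.43295037, -0.16491456,  0.05391035]), [np.float64(0.0015467800920624583), np.float64(0.0015467800920625108)])
rim (array([ 0.6361406 , -0.13428004,  0.20317706]), [np.float64(0.00031822057838770977), np.float64(0.00031822057838769844)])
tester top (array([0.43854217, 0.22256385, 0.15822409]), [np.float64(0.0027138332987309134), np.float64(0.0027138332987310214)])
```

View pics/m.png

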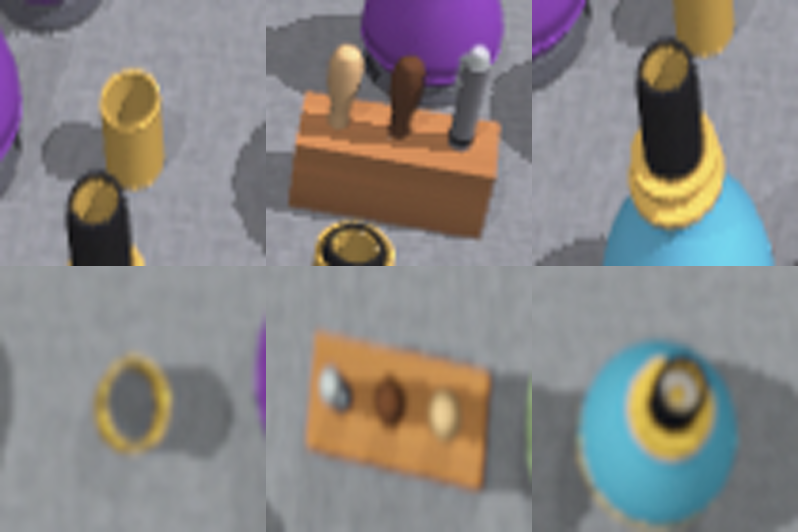

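```bash
python3 - <<'E'
from h import *
C=cam('scene');D=cam('top')
for n,s,t in [('purp1',(167,195),(391,209)),('purp2',(196,162),(377,262)),('purp3',(360,174),(208,262)),('pink',(146,150),(436,281)),('spare',(333,271),(242,133)),('pot',(275,283),(287,156)),('drvdark',(347,224),(227,210)),('drvpale',(331,221),(243,212))]:
    p,r=tri([ray(C,*s),ray(D,*t)]); print(n,p.round(3),np.round(r[0],4))
a=cv2.imread('pics/top.png')
# block top face corners from crop: x=195+u/3.8,y=190+v/6.65
for u,v in [(318-266,332-266),(490-266,370-266),(482-266,488-266),(308-266,446-266)]:
    print(onz(D,195+u/3.8,190+v/6.65,0.07).round(4))
h=cv2.cvtColor(a,cv2.COLOR_BGR2HSV)
m=cv2.inRange(h,(15,90,60),(30,255,255))[195:235,320:358]
n,l,st,ce=cv2.connectedComponentsWithStats(m); i=1+st[1:,4].argmax(); print(st[i],ce[i]+[320,195],onz(D,*(ce[i]+[320,195]),.025))
E
```

```text
purp1 [ 0.447 -0.305  0.196] 0.0003
purp2 [ 0.291 -0.266  0.195] 0.0008
purp3 [0.282 0.219 0.189] 0.0071
pink [ 0.236 -0.442  0.186] 0.0027
spare [0.661 0.134 0.202] 0.0006
pot [0.615 0.001 0.081] 0.001
drvdark [0.438 0.179 0.134] 0.0009
drvpale [0.433 0.133 0.136] 0.0019
[0.4724 0.2451 0.07  ]
[0.457  0.1014 0.07  ]
[0.4009 0.1069 0.07  ]
[0.418 0.252 0.07 ]
[16 14 10 13 43] [342.09302326 214.58139535] [ 0.43624474 -0.18328945  0.025     ]
```

Call:
move_arm(
  rows=[
    [0, 0, 40, 0, -1],
    [0, 0, 40, 0, -1],
    [25, 36, 0, 0.14, -1],
    [27, 38, 0, 0.14, -1],
    [27, 38, 0, 0.14, -1],
    [27, 38, 0, 0.14, -1],
    [27, 38, 0, 0.14, -1],
    [27, 38, 0, 0.14, -1],
    [27, 38, 0, 0.14, -1],
    [27, 38, 0, 0.14, -1],
    [0, 0, 0, 0, -1],
    [0, 0, 0, 0, -1],
  ],
)

```text
time: 1.3
tool_pos: [0.4267, -0.1773, 0.3064]
tool_rot: [-3.141, -0.0, 1.539]
contact_force: [-0.4, -0.8, -0.2]
opening: 0.0917
grip_force: 0.0
```

Lower to about 0.2 and look, then measure the cover from two heights.

```bash
python3 - <<'E'
from h import *
np.save('w1.npy',grab('wrist','w1.png')[0]); np.save('p1.npy',pose())
E
```

Call:
move_arm(
  rows=[
    [3, 6, -40, 0.03, -1],
    [3, 6, -40, 0, -1],
    [0, 0, -30, 0, -1],
    [0, 0, 0, 0, -1],
    [0, 0, 0, 0, -1],
  ],
)

```text
time: 1.85
tool_pos: [0.4323, -0.1674, 0.1974]
tool_rot: [-3.142, 0.0, 1.564]
contact_force: [0.2, -1.7, 0.1]
opening: 0.092
grip_force: 0.0
```

```bash
python3 - <<'E'
from h import *
np.save('w2.npy',grab('wrist','w2.png')[0]); np.save('p2.npy',pose())
cv2.imwrite('pics/w12.png',np.hstack([cv2.imread('pics/w1.png'),cv2.imread('pics/w2.png')])[:, :, :][::1,::1])
a=cv2.resize(cv2.imread('pics/w12.png'),(800,300)); cv2.imwrite('pics/w12.png',a)
print(monitor.observe()['tool_pos'])
E
```

```text
[ 0.4329884  -0.16749612  0.19823344]
```

View pics/w12.png

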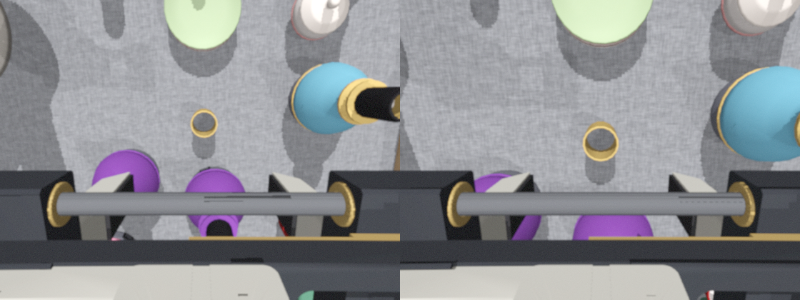

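```bash
python3 - <<'E'
from h import *
c=vision.get_calibration('wrist'); out=[]
V=[]
for k,(r0,r1,c0,c1) in ((1,(140,210,255,315)),(2,(160,240,250,320))):
    a=np.load(f'w{k}.npy'); C=(np.array(c['K']),c['k1'],np.load(f'p{k}.npy')@c['mount'])
    s=a[r0:r1,c0:c1]; h=cv2.cvtColor(s,cv2.COLOR_RGB2HSV); m=cv2.inRange(h,(12,100,40),(32,255,255))
    cs,hi=cv2.findContours(m,cv2.RETR_CCOMP,cv2.CHAIN_APPROX_NONE)
    for q,hh in zip(cs,hi[0]):
        if len(q)>25: 
            e=cv2.fitEllipse(q); print(k,'hole' if hh[3]>=0 else 'outer',cv2.boundingRect(q),np.round(e[0],1)+[c0,r0],np.round(e[1],1),round(e[2]), onz(C,e[0][0]+c0,e[0][1]+r0,.05).round(4), 'diam at z.05', e[1][0]/344.5*(C[2][2,3]-.05)); 
            if hh[3]>=0:V.append(ray(C,e[0][0]+c0,e[0][1]+r0))
    out.append(cv2.resize(np.hstack([s[:,:,::-1],cv2.cvtColor(m,cv2.COLOR_GRAY2BGR)]),(600,300),interpolation=0))
cv2.imwrite('pics/c.png',np.vstack(out))
if len(V)==2: print(tri(V))
E
```

```text
1 outer (13, 27, 35, 25) [285.  170.3] [33.5 38.5] 175 [ 0.4311 -0.1665  0.05  ] diam at z.05 0.0402808146024731
1 outer (17, 13, 27, 9) [282.3  72.2] [ 67.1 164.3] 0 [ 0.4317 -0.0563  0.05  ] diam at z.05 0.08069685885228578
2 outer (7, 11, 48, 54) [280.5 197.8] [46.4 53.2] 1 [ 0.4326 -0.1667  0.05  ] diam at z.05 0.04116904487837877
2 hole (10, 17, 42, 35) [280.5 194.4] [33.1 40.9] 93 [ 0.4326 -0.1636  0.05  ] diam at z.05 0.029361723273909106
```

View pics/c.png

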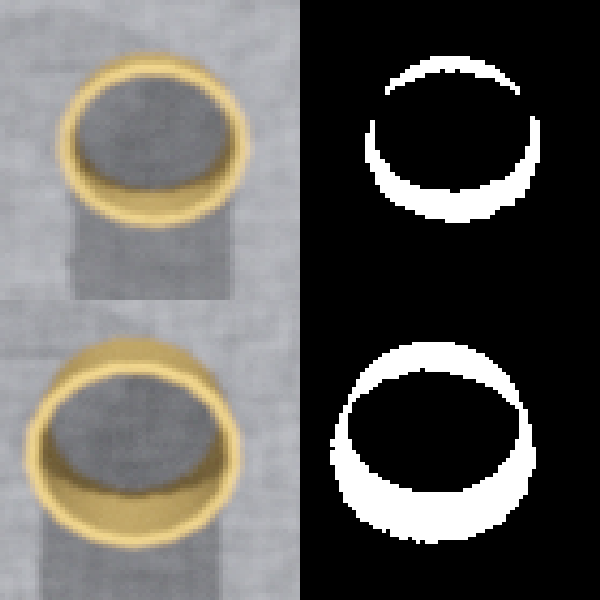

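```bash
python3 - <<'E'
from h import *
c=vision.get_calibration('wrist');V=[]
for k,uv in ((1,(285.7,173.8)),(2,(281.3,200.8))):
    C=(np.array(c['K']),c['k1'],np.load(f'p{k}.npy')@c['mount']); V.append(ray(C,*uv)); print(onz(C,*uv,.05))
print(tri(V)); D=cam('scene'); print(tri(V+[ray(D,225,233.5)]))
E
```

```text
[ 0.43181912 -0.17071031  0.05      ]
[ 0.43330328 -0.16948905  0.05      ]
(array([ 0.4326409 , -0.17307921,  0.033517  ]), [np.float64(0.0006892034923551514), np.float64(0.0006892034923551868)])
(array([ 0.432338  , -0.16778784,  0.05141473]), [np.float64(0.0027500545836387394), np.float64(0.001662306437931705), np.float64(0.004072644019263891)])
```

Call:
move_arm(
  rows=[
    [0, -2, -45, 0, -1],
    [0, 0, -45, 0, -1],
    [0, 0, -45, 0, -1],
    [0, 0, -25, 0, -1],
    [0, 0, -15, 0, -1],
    [0, 0, 0, 0, -1],
    [0, 0, 0, 0, -1],
  ],
  newtons=12,
)

```text
time: 2.6
tool_pos: [0.4338, -0.1692, 0.0232]
tool_rot: [3.139, 0.001, 1.566]
contact_force: [0.2, 0.3, 0.9]
opening: 0.0916
grip_force: 0.0
```

Call:
move_arm(
  rows=[
    [0, 0, 0, 0, 1],
    [0, 0, 0, 0, 1],
    [0, 0, 0, 0, 1],
    [0, 0, 0, 0, 1],
    [0, 0, 0, 0, 1],
    [0, 0, 0, 0, 1],
    [0, 0, 0, 0, 1],
    [0, 0, 0, 0, 1],
  ],
  newtons=12,
)

```text
time: 3.4
tool_pos: [0.4325, -0.168, 0.0218]
tool_rot: [-3.142, -0.0, 1.567]
contact_force: [-0.4, -0.7, 0.5]
opening: 0.0458
grip_force: 12.0
```

Call:
move_arm(
  rows=[
    [0, 0, 30, 0, 1],
    [0, 0, 45, 0, 1],
    [0, 0, 48, 0, 1],
    [0, 0, 48, 0, 1],
    [0, 0, 48, 0, 1],
    [0, 0, 48, 0, 1],
    [40, -2, 0, 0, 1],
    [40, -3, 0, 0, 1],
    [40, -4, 0, 0, 1],
    [30, -5, 0, 0, 1],
    [20, -5, 0, 0, 1],
    [0, 0, 0, 0, 1],
  ],
)

```text
time: 4.6
tool_pos: [0.604, -0.1873, 0.2868]
tool_rot: [-3.14, -0.001, 1.567]
contact_force: [-1.4, 0.2, -1.7]
opening: 0.0458
grip_force: 12.0
```

Call:
move_arm(
  rows=[
    [0, 0, 0, 0, 1],
    [0, 0, 0, 0, 1],
  ],
)

```text
time: 4.8
tool_pos: [0.6018, -0.1869, 0.2888]
tool_rot: [-3.141, -0.0, 1.567]
contact_force: [-1.4, 0.8, -0.7]
opening: 0.0462
grip_force: 12.0
```

```bash
python3 - <<'E'
from h import *
print(monitor.observe()['tool_pos']); p=pose()
np.savez('v1.npz',im=grab('wrist','v1.png')[0],p=p)
E
```

```text
[ 0.6017502  -0.18688126  0.28876513]
```

Call:
move_arm(
  rows=[
    [20, 12, 0, 0, 1],
    [20, 12, 0, 0, 1],
    [0, 0, 0, 0, 1],
    [0, 0, 0, 0, 1],
    [0, 0, 0, 0, 1],
  ],
)

```text
time: 5.35
tool_pos: [0.6418, -0.1635, 0.2891]
tool_rot: [3.142, 0.0, 1.566]
contact_force: [-0.4, -1.0, -0.6]
opening: 0.0458
grip_force: 12.0
```

```bash
python3 - <<'E'
from h import *
print(monitor.observe()['tool_pos']); p=pose()
np.savez('v2.npz',im=grab('wrist','v2.png')[0],p=p)
a=cv2.imread('pics/v1.png')[20:320,90:490];b=cv2.imread('pics/v2.png')[20:320,90:490]
grab('scene','s2.png');grab('top','t2.png')
c=cv2.imread('pics/s2.png')[150:300,150:350];d=cv2.imread('pics/t2.png')[80:230,250:450]
cv2.imwrite('pics/v.png',np.vstack([np.hstack([a,b]),np.hstack([cv2.resize(x,(400,300),interpolation=2) for x in (c,d)])]))
E
```

```text
[ 0.64175855 -0.16349689  0.28912914]
```

View pics/v.png

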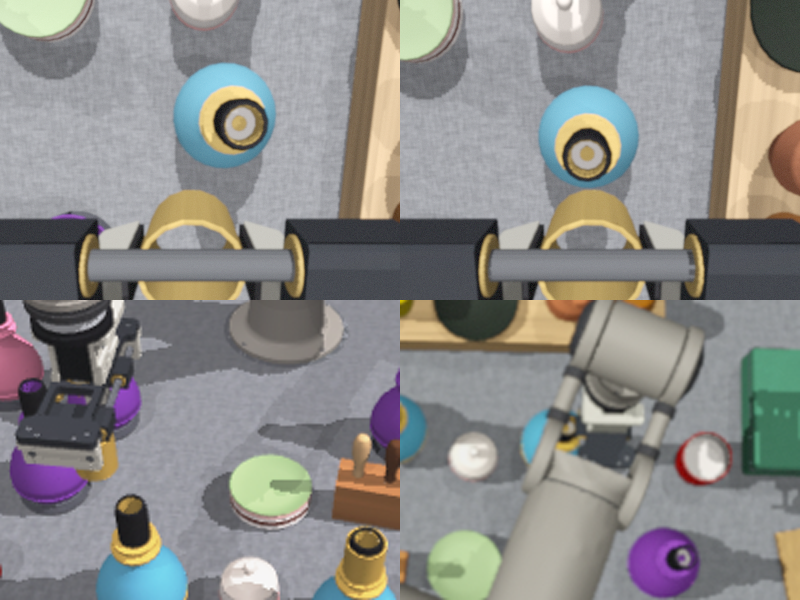

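```bash
python3 - <<'E'
from h import *
c=vision.get_calibration('wrist');V=[]
for k,(u,v) in (('v1',(330,143)),('v2',(277,175))):
    f=np.load(k+'.npz'); a=f['im']; C=(np.array(c['K']),c['k1'],f['p']@c['mount'])
    s=cv2.resize(a[v-40:v+40,u-40:u+40],None,fx=4,fy=4,interpolation=cv2.INTER_CUBIC); V4=s.max(2)
    m=(V4<75).astype(np.uint8)
    n,l,st,ce=cv2.connectedComponentsWithStats(m); i=1+st[1:,4].argmax(); m=(l==i).astype(np.uint8)
    cs,hi=cv2.findContours(m,cv2.RETR_CCOMP,cv2.CHAIN_APPROX_NONE)
    for q,hh in zip(cs,hi[0]):
        if len(q)>60:
            hole=hh[3]>=0; e=cv2.fitEllipse(q); uv=np.array(e[0])/4+[u-40,v-40]-.375
            print(k,hole,np.array(cv2.boundingRect(q))/4,uv.round(2),np.round(np.array(e[1])/4,1),onz(C,*uv,.204).round(4),'d',np.mean(e[1])/4/344.5*(C[2][2,3]-.204))
            if hole: V.append(ray(C,*uv))
    if k=='v2':
        h=cv2.cvtColor(a,cv2.COLOR_RGB2HSV); m=cv2.inRange(h,(12,100,40),(32,255,255)); 
        print('brass top rows',[(x,np.where(m[200:300,x])[0][:1]+200) for x in range(265,300,5)])
        for y in (0,-.0015,-.003):
            for z in (.022,-.028): print(y,z,proj((C[0],C[1],np.array(c['mount'])),[.023+y,0,z]), proj((C[0],C[1],np.array(c['mount'])),[y,.023,z]))
if len(V)==2: print(tri(V))
cv2.imwrite('pics/z.png',s[:,:,::-1])
E
```

```text
v1 False [14.   16.5  53.   50.25] [330.38 143.44] [49.9 52.7] [ 0.6358 -0.1343  0.204 ] d 0.03611983379272644
v1 True [23.   20.5  41.75 43.25] [333.34 144.85] [40.7 43.1] [ 0.6379 -0.1353  0.204 ] d 0.029497310537450434
v2 False [16.25 14.   47.5  52.  ] [276.56 175.  ] [46.7 51.7] [ 0.6385 -0.1327  0.204 ] d 0.03469110194451893
v2 True [19.5  24.   40.75 40.  ] [276.35 178.4 ] [39.8 40.3] [ 0.6384 -0.1352  0.204 ] d 0.028231268354840206
brass top rows [(265, array([214])), (270, array([212])), (275, array([211])), (280, array([211])), (285, array([211])), (290, array([211])), (295, array([213]))]
0 0.022 [281.4437281  206.23035054] [323.11494542 246.72361278]
0 -0.028 [281.62731918 235.36581445] [337.57928418 288.61303132]
-0.0015 0.022 [281.44528616 208.94811863] [323.03710368 249.28475267]
-0.0015 -0.028 [281.62895056 238.97057108] [337.44015367 291.94627361]
-0.003 0.022 [281.44683873 211.65507644] [322.95963729 251.83623196]
-0.003 -0.028 [281.63057516 242.55625335] [337.30190023 295.26305763]
(array([ 0.63830313, -0.13548138,  0.2015626 ]), [np.float64(5.4516746508311145e-05), np.float64(5.4516746508381875e-05)])
```

View pics/z.png

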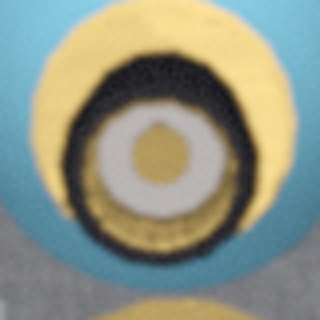

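Call:
move_arm(
  rows=[
    [-4, 15, 0, 0, 1],
    [0, 15, 0, 0, 1],
    [0, 0.5, -20, 0, 1],
    [0, 0, -25, 0, 1],
    [0, 0, 0, 0, 1],
    [0, 0, 0, 0, 1],
    [0, 0, 0, 0, 1],
  ],
)

```text
time: 6.2
tool_pos: [0.6392, -0.1323, 0.2455]
tool_rot: [3.139, 0.001, 1.567]
contact_force: [-0.2, 0.2, -0.7]
opening: 0.046
grip_force: 12.0
```

```bash
python3 - <<'E'
from h import *
s=monitor.observe();print(s['tool_pos'],s['contact_force'])
a,C=grab('wrist','k.png');b,_=grab('scene','ks.png')
print(proj(cam('scene'),[.638,-.135,.204]))
cv2.imwrite('pics/kk.png',np.hstack([a[120:420,80:480,::-1],cv2.resize(b[190:310,150:310,::-1],(400,300),interpolation=2)]))
E
```

```text
[ 0.63918293 -0.13227605  0.24546393] [-0.23021283  0.20573372 -0.68718721]
[214.33524528 252.33604758]
```

View pics/kk.png

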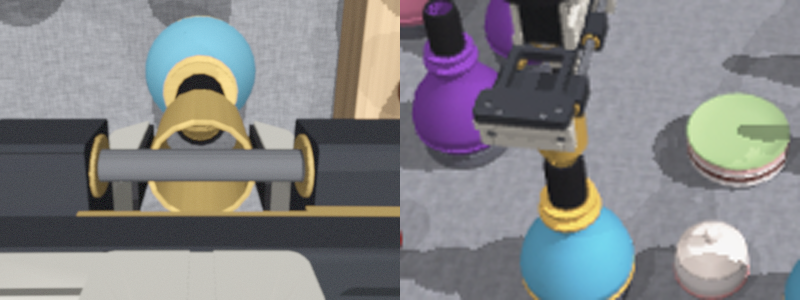

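Call:
move_arm(
  rows=[
    [-1, -0.5, -8, 0, 1],
    [0, 0, -8, 0, 1],
    [0, 0, -8, 0, 1],
    [0, 0, -8, 0, 1],
    [0, 0, 0, 0, 1],
  ],
)

```text
time: 6.8
tool_pos: [0.6373, -0.1332, 0.21]
tool_rot: [-3.14, -0.0, 1.567]
contact_force: [1.7, -0.8, -2.1]
opening: 0.0458
grip_force: 12.0
```

Call:
move_arm(
  rows=[
    [0, 0, -6, 0, 1],
    [0, 0, -6, 0, 1],
    [0, 0, -6, 0, 1],
    [0, 0, 0, 0, 1],
    [0, 0, 0, 0, 1],
  ],
)

```text
time: 7.3
tool_pos: [0.6375, -0.1332, 0.1934]
tool_rot: [-3.141, 0.0, 1.567]
contact_force: [1.2, -2.9, -1.6]
opening: 0.0462
grip_force: 12.0
```

Call:
move_arm(
  rows=[
    [0, -0.5, -6, 0, 1],
    [0, 0, -6, 0, 1],
    [0, 0, -4, 0, 1],
    [0, 0, 0, 0, 1],
    [0, 0, 0, 0, 1],
  ],
)

```text
time: 7.8
tool_pos: [0.6375, -0.1336, 0.1775]
tool_rot: [-3.141, -0.0, 1.567]
contact_force: [0.3, -1.1, -1.4]
opening: 0.0458
grip_force: 12.0
```

Call:
move_arm(
  rows=[
    [0, 0, -2, 0, 1],
    [0, 0, -2, 0, 1],
    [0, 0, -2, 0, 1],
    [0, 0, -1, 0, 1],
    [0, 0, 0, 0, 1],
    [0, 0, 0, 0, 1],
  ],
)

```text
time: 8.4
tool_pos: [0.6375, -0.1335, 0.1706]
tool_rot: [-3.141, -0.0, 1.567]
contact_force: [-0.5, -0.2, -1.1]
opening: 0.046
grip_force: 12.0
```

Call:
move_arm(
  rows=[
    [0, 0, -1, 0, 1],
    [0, 0, 0, 0, 1],
    [0, 0, -1, 0, 1],
    [0, 0, 0, 0, 1],
    [0, 0, 0, 0, 1],
  ],
)

```text
time: 8.9
tool_pos: [0.6376, -0.1336, 0.1698]
tool_rot: [3.141, 0.0, 1.567]
contact_force: [-2.4, 0.8, 5.5]
opening: 0.0456
grip_force: 12.0
```

Call:
move_arm(
  rows=[
    [0, 0, 0.5, 0, 0.4],
    [0, 0, 0, 0, 0],
    [0, 0, 0, 0, -0.5],
    [0, 0, 0, 0, -1],
    [0, 0, 0, 0, -1],
    [0, 0, 0, 0, -1],
    [0, 0, 0, 0, -1],
    [0, 0, 0, 0, -1],
  ],
)

```text
time: 9.7
tool_pos: [0.6375, -0.1335, 0.1691]
tool_rot: [-3.142, -0.0, 1.567]
contact_force: [0.2, -0.0, 0.5]
opening: 0.0892
grip_force: 0.0
```

Call:
move_arm(
  rows=[
    [0, 0, 20, 0, -1],
    [0, 0, 40, 0, -1],
    [0, 0, 45, 0, -1],
    [0, -5, 15, 0, -1],
    [0, -18, 0, 0, -1],
    [0, -18, 0, 0, -1],
    [0, 0, 0, 0, -1],
    [0, 0, 0, 0, -1],
    [0, 0, 0, 0, -1],
  ],
)

```text
time: 10.6
tool_pos: [0.6373, -0.1745, 0.2879]
tool_rot: [-3.14, -0.001, 1.567]
contact_force: [0.3, 0.8, 0.1]
opening: 0.0916
grip_force: 0.0
```

```bash
cat > rim.py <<'E'
from h import *
c=vision.get_calibration('wrist')
def rim(a,C,u,v):
    u,v=int(u),int(v); s=cv2.resize(a[v-40:v+40,u-40:u+40],None,fx=4,fy=4,interpolation=cv2.INTER_CUBIC)
    m=(s.max(2)<75).astype(np.uint8); n,l,st,ce=cv2.connectedComponentsWithStats(m); i=1+st[1:,4].argmax(); m=(l==i).astype(np.uint8)
    cs,hi=cv2.findContours(m,cv2.RETR_CCOMP,cv2.CHAIN_APPROX_NONE)
    for q,hh in zip(cs,hi[0]):
        if len(q)>60:
            e=cv2.fitEllipse(q); uv=np.array(e[0])/4+[u-40,v-40]-.375
            print('hole' if hh[3]>=0 else 'outer',uv.round(2),np.round(np.array(e[1])/4,1),onz(C,*uv,.202).round(4),'d',np.mean(e[1])/4/344.5*(C[2][2,3]-.202))
    return s
E
python3 - <<'E'
from rim import *
print(monitor.observe()['tool_pos'])
a,C=grab('wrist','n.png'); uv=proj(C,[.638,-.1354,.202]); print(uv); s=rim(a,C,*uv); 
b,_=grab('scene','ns.png')
cv2.imwrite('pics/nn.png',np.hstack([cv2.resize(s[:,:,::-1],(400,400)),cv2.resize(b[225:305,170:250,::-1],(400,400),interpolation=2)]))
E
```

```text
[ 0.63725267 -0.17448401  0.28785825]
[282.37143493 163.23350948]
outer [282.61 161.48] [50.1 51.6] [ 0.6382 -0.1342  0.202 ] d 0.0359623770779205
hole [282.77 163.28] [41.  41.1] [ 0.6383 -0.1354  0.202 ] d 0.029016699267109772
```

View pics/nn.png

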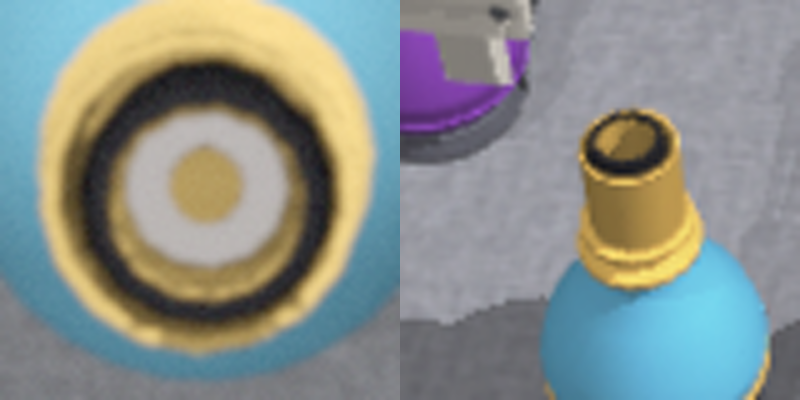

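Call:
move_arm(
  rows=[
    [-15, 25, 20, 0, -1],
    [-22, 38, 0, -0.02, -1],
    [-22, 38, 0, -0.02, -1],
    [-22, 38, 0, -0.02, -1],
    [-22, 38, 0, -0.02, -1],
    [-22, 38, 0, -0.02, -1],
    [-22, 38, 0, 0, -1],
    [-22, 38, 0, 0, -1],
    [-18, 32, 0, 0, -1],
    [-12, 26, -20, 0, -1],
    [0, 0, 0, 0, -1],
    [0, 0, 0, 0, -1],
  ],
)

```text
time: 11.9
tool_pos: [0.4382, 0.1749, 0.2893]
tool_rot: [-3.142, 0.0, 1.469]
contact_force: [-0.4, 0.2, 0.4]
opening: 0.092
grip_force: 0.0
```

```bash
python3 - <<'E'
from h import *
s=monitor.observe();print(s['tool_pos'],s['tool_rot']); p=pose()
np.savez('q1.npz',im=grab('wrist','q1.png')[0],p=p)
E
```

```text
[0.43817197 0.17491162 0.28928401] [-3.14155832e+00  4.41475305e-04  1.46904667e+00]
```

Call:
move_arm(
  rows=[
    [-25, 0, 0, 0, -1],
    [-25, 10, 0, 0, -1],
    [0, 0, 0, 0, -1],
    [0, 0, 0, 0, -1],
    [0, 0, 0, 0, -1],
  ],
)

```text
time: 12.45
tool_pos: [0.3897, 0.1839, 0.2896]
tool_rot: [3.14, -0.0, 1.466]
contact_force: [-0.1, -0.2, -0.4]
opening: 0.0918
grip_force: 0.0
```

```bash
python3 - <<'E'
from h import *
s=monitor.observe();print(s['tool_pos'],s['tool_rot']); p=pose()
np.savez('q2.npz',im=grab('wrist','q2.png')[0],p=p)
o=[]
for k in '12':
    a=cv2.imread(f'pics/q{k}.png')
    c=vision.get_calibration('wrist'); C=(np.array(c['K']),c['k1'],np.load(f'q{k}.npz')['p']@c['mount'])
    t=proj(C,[.4385,.2226,.165]); print(t); u,v=int(t[0]),int(t[1]); u0=max(0,u-60); v0=max(0,v-60); print('origin',u0,v0)
    o.append(cv2.resize(a[v0:v0+120,u0:u0+80],(400,600),interpolation=2))
cv2.imwrite('pics/q.png',np.hstack(o))
E
```

```text
[0.38969455 0.18387553 0.28956424] [ 3.14037303e+00 -1.06319758e-04  1.46566145e+00]
[275.63170945 147.36394429]
origin 215 87
[335.98978402 152.16703623]
origin 275 92
```

View pics/q.png

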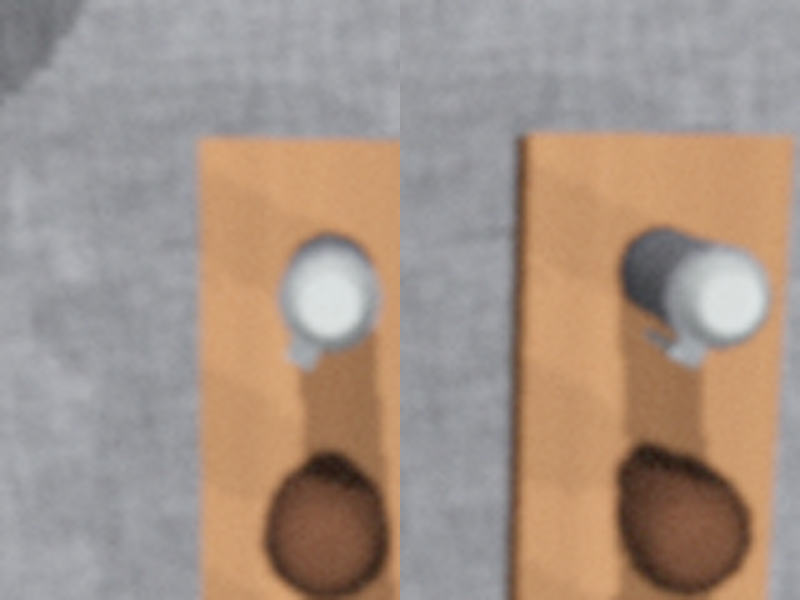

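```bash
python3 - <<'E'
from h import *
c=vision.get_calibration('wrist');V=[]
for k,uv in (('1',(280.4,146.4)),('2',(340.4,151.6))):
    C=(np.array(c['K']),c['k1'],np.load(f'q{k}.npz')['p']@c['mount']); V.append(ray(C,*uv)); print(onz(C,*uv,.165))
print(tri(V)); print(monitor.observe()['tool_pos'])
E
```

```text
[0.44240101 0.22296651 0.165     ]
[0.44207553 0.2226714  0.165     ]
(array([0.44235631, 0.22270044, 0.16346421]), [np.float64(0.00017502317327797406), np.float64(0.00017502317327796073)])
[0.38960665 0.18390628 0.28938269]
```

Call:
move_arm(
  rows=[
    [27, 20, 0, -0.06, -1],
    [25.5, 19, 0, -0.06, -1],
    [0, 0, -30, 0, -1],
    [0, 0, -30, 0, -1],
    [0, 0, -30, 0, -1],
    [0, 0, -30, 0, -1],
    [0, 0, -30, 0, -1],
    [0, 0, -18, 0, -1],
    [0, 0, -13, 0, -1],
    [0, 0, 0, 0, -1],
    [0, 0, 0, 0, -1],
  ],
  newtons=15,
)

```text
time: 13.6
tool_pos: [0.4417, 0.2232, 0.1083]
tool_rot: [-3.142, 0.0, 1.346]
contact_force: [-0.3, 0.2, 0.0]
opening: 0.0916
grip_force: 0.0
```

Call:
move_arm(
  rows=[
    [0, 0, 0, 0, 0.3],
    [0, 0, 0, 0, 0.6],
    [0, 0, 0, 0, 1],
    [0, 0, 0, 0, 1],
    [0, 0, 0, 0, 1],
    [0, 0, 0, 0, 1],
    [0, 0, 0, 0, 1],
    [0, 0, 0, 0, 1],
    [0, 0, 0, 0, 1],
    [0, 0, 0, 0, 1],
  ],
  newtons=15,
)

```text
time: 14.6
tool_pos: [0.4411, 0.2235, 0.1082]
tool_rot: [3.141, -0.0, 1.347]
contact_force: [1.2, 0.2, -0.3]
opening: 0.0174
grip_force: 15.0
```

Call:
move_arm(
  rows=[
    [0, 0, 20, 0, 1],
    [0, 0, 40, 0, 1],
    [0, 0, 45, 0, 1],
    [0, 0, 45, 0, 1],
    [0, 0, 45, 0, 1],
    [0, 0, 30, 0, 1],
    [0, 0, 0, 0, 1],
    [20, -35, 0, 0, 1],
    [23, -42, 0, 0, 1],
    [23, -42, 0, 0, 1],
    [23, -42, 0, 0, 1],
    [23, -42, 0, 0, 1],
  ],
)

```text
time: 15.8
tool_pos: [0.5533, 0.0187, 0.3318]
tool_rot: [-3.139, 0.0, 1.347]
contact_force: [0.3, 0.4, -0.4]
opening: 0.0177
grip_force: 15.0
```

Call:
move_arm(
  rows=[
    [23, -42, 0, 0, 1],
    [20, -38, 0, 0, 1],
    [15, -28, 0, 0, 1],
    [0, 0, 0, 0, 1],
    [0, 0, 0, 0, 1],
    [0, 0, 0, 0, 1],
  ],
)

```text
time: 16.4
tool_pos: [0.6106, -0.0865, 0.3326]
tool_rot: [-3.14, -0.0, 1.348]
contact_force: [-0.7, 0.4, -0.1]
opening: 0.0173
grip_force: 15.0
```

```bash
python3 - <<'E'
from h import *
s=monitor.observe();print(s['tool_pos'],s['tool_rot'],s['opening'],s['grip_force']); 
a,C=grab('wrist','r.png'); p=pose(); np.savez('r.npz',im=a,p=p)
mC=(C[0],C[1],np.array(vision.get_calibration('wrist')['mount']))
for z in (.083,.062,.038,0.0): print(z,proj(mC,[0,0,z]))
print('rim',proj(C,[.6383,-.1354,.202]))
t=proj(mC,[0,0,.083]); u,v=int(t[0]),int(t[1])
g=cv2.cvtColor(a,cv2.COLOR_RGB2HSV)
for r in range(v-34,v+30,3): print(r,' '.join(f'{g[r,x,2]:3d}' for x in range(u-36,u+37,3)))
E
```

```text
[ 0.61060872 -0.08653648  0.33258376] [-3.14024319e+00 -4.08061470e-04  1.34767614e+00] 0.017333698165032607 14.999780505895615
0.083 [281.31600755 217.71015951]
0.062 [281.35275013 226.00205961]
0.038 [281.40365435 237.48864148]
0.0 [281.51299492 262.1565092 ]
rim [324.11599604 248.84598858]
183 166 164 161 171 169 171 162 162 172 169 182 206 214 221 225 227 229 230 232 234 234 234 235 234 231
186 167 173 171 174 170 171 166 161 161 178 203 212 218 224 226 227 229 230 232 235 236 235 236 235 234
189 172 168 167 165 166 172 158 166 169 182 207 216 220 224 226 227 230 232 233 234 236 235 236 236 235
192 170 167 167 166 165 174 167 166 168 200 210 217 221 224 226 228 231 232 234 234 234 231 230 232 235
195 170 163 165 170 163 165 168 163 175 203 213 217 222 224 228 229 232 233 233 232 232 232 231 230 227
198 170 163 173 172 168 163 166 161 186 204 214 216 221 223 226 229 232 232 232 232 232 232 231 223 217
201 179 169 168 166 169 163 162 162 188 205 211 215 219 223 227 229 229 229 232 231 221 218 244 248 252
204 177 171 166 167 165 168 167 166 190 204 208 213 218 222 224 226 227 229 22
[... 781 characters left out ...]
 177 184 179 145 118  79  64  70 105 203 228 178 165 169 188 231 215 119  47
231 186 181 177 171 181 179 173 181 164  67  58  88  85  82  63  51 197 174 164 181 231 163  34  34  40
234 184 180 176 174 178 183 175 179  89  95 122 126 124 125 117  89  89 162 166 228 175  34  33  41  52
237 181 174 175 173 171 173 183 150  87 120 124 126 123 124 115 113  91 110 201 209  33  38  40  60 158
240 184 177 182 179 175 177 183 114 112 118 125 127 124 127 121 112 103  89 221 140 120  95  83 166 200
243 179 188 196 201 188 155 166 109 115 119 125 127 123 123 121 116 105 101 227  80 185 200 195 195 195
246 200 200 202 200 173  48 133 109 114 122 124 128 124 121 118 112 105 106 204  49 167 202 201 201 200
```

Call:
move_arm(
  rows=[
    [10, -17, 0, 0, 1],
    [10, -17, 0, 0, 1],
    [8, -15, 0, 0, 1],
    [0, 0, 0, 0, 1],
    [0, 0, 0, 0, 1],
    [0, 0, 0, 0, 1],
  ],
)

```text
time: 17.05
tool_pos: [0.6387, -0.1352, 0.3337]
tool_rot: [3.141, -0.0, 1.348]
contact_force: [0.6, -0.5, -0.6]
opening: 0.0176
grip_force: 15.0
```

```bash
python3 - <<'E'
from h import *
s=monitor.observe();print(s['tool_pos'],s['contact_force'])
for n in ('scene',):
    b,C=grab(n,'f.png'); 
    t=s['tool_pos']-[0,0,.083]; q=proj(C,t); w=proj(C,[.6383,-.1354,.204]); print(q,w)
    u,v=int(w[0]),int(w[1]); g=b.max(2)
    for r in range(v-32,v+8,2): print(r,' '.join(f'{g[r,x]:3d}' for x in range(u-16,u+17,2)))
E
```

```text
[ 0.63873638 -0.13517636  0.3336735 ] [ 0.58888095 -0.53343182 -0.56300797]
[212.14799279 238.40938071] [214.13306295 252.41987672]
220  82  74  87  97  68  80  98 106  91 162 165 161 168 159 162 162 162
222 162 161 147 146  44  46  57  38 107 160 167 166 165 166 168 170 163
224 153 152 150 145 109  64  61  97 138 162 162 164 163 164 170 170 168
226 151 156 152 147 152 137  63  92 156 159 159 166 163 161 163 158 158
228 145 151 147 149 157 167  28  67 165 166 165 163 162 162 165 171 160
230 147 154 148 152 168 163  57  56 164 163 170 165 164 172 166 163 157
232 148 154 152 155 163 163 107  96 170 163 162 161 167 171 171 167 161
234 150 149 148 164 163 160 153 144 166 162 159 158 158 163 164 159 158
236 149 150 153 152 161 161 160 133 163 160 163 164 160 169 166 164 167
238 153 149 151 163 170 170 170 144 163 160 165 164 159 162 166 169 172
240 143 149 149 163 165 164 167 165 164 166 168 164 161 162 162 174 172
242 151 149 152 164 165 167 162 164 166 168 162 159 162 161 161 162 159
244 152 153 166 162 169 162 161 172 169 163 162 159 160 160 163 164 161
246 149 162 164 166 171 164 170 162 154 152 167 171 168 165 164 160 159
248 152 161 162 159 163 160 184  52  83  85  44 126 213 163 170 164 165
250 159 165 163 160 156 171  89 185 167 140 136  82  95 210 160 162 164
252 161 165 163 162 163  62 180 186 130 136 134 113  49 165 165 165 165
254 163 162 166 162 156  64 171 167 124 129 126  76  40 165 160 163 174
256 164 162 162 154 226  32  55  94 114 112  78  40  59 206 161 153 162
258 164 166 163 159 149 118  31  33  38  37  38  88 179 188 163 159 168
```

Call:
move_arm(
  rows=[
    [-0.5, 0, -15, 0, 1],
    [0, 0, -15, 0, 1],
    [0, 0, -15, 0, 1],
    [0, 0, -10, 0, 1],
    [0, 0, 0, 0, 1],
    [0, 0, 0, 0, 1],
  ],
)

```text
time: 17.7
tool_pos: [0.6387, -0.1363, 0.2789]
tool_rot: [3.141, 0.0, 1.347]
contact_force: [-0.0, 0.3, -0.7]
opening: 0.0177
grip_force: 15.0
```

Call:
move_arm(
  rows=[
    [0, 0, -5, 0, 1],
    [0, 0, -5, 0, 1],
    [0, 0, -2, 0, 1],
    [0, 0, 0, 0, 1],
    [0, 0, 0, 0, 1],
    [0, 0, 0, 0, 1],
  ],
)

```text
time: 18.3
tool_pos: [0.6387, -0.1366, 0.2665]
tool_rot: [3.141, 0.0, 1.347]
contact_force: [0.9, 0.1, 0.1]
opening: 0.0177
grip_force: 15.0
```

Call:
move_arm(
  rows=[
    [0, 0.5, -2, 0, 1],
    [0, 0.5, -2, 0, 1],
    [0, 0, -1, 0, 1],
    [0, 0, 0, 0, 1],
    [0, 0, 0, 0, 1],
    [0, 0, 0, 0, 1],
  ],
)

```text
time: 18.9
tool_pos: [0.6386, -0.1356, 0.2613]
tool_rot: [3.141, 0.0, 1.347]
contact_force: [-1.1, 0.5, -1.2]
opening: 0.0176
grip_force: 15.0
```

Call:
move_arm(
  rows=[
    [0, 0, -1, 0, 1],
    [0, 0, 0, 0, 1],
    [0, 0, 0, 0, 1],
  ],
)

```text
time: 19.2
tool_pos: [0.6386, -0.1356, 0.2605]
tool_rot: [3.141, 0.0, 1.347]
contact_force: [-0.1, 0.4, 0.4]
opening: 0.018
grip_force: 15.0
```

Call:
move_arm(
  rows=[
    [0, 0, -1, 0, 1],
    [0, 0, 0, 0, 1],
    [0, 0, 0, 0, 1],
  ],
)

```text
time: 19.5
tool_pos: [0.6386, -0.1356, 0.2595]
tool_rot: [3.141, 0.0, 1.347]
contact_force: [-0.6, -0.8, 1.1]
opening: 0.0176
grip_force: 15.0
```

```bash
python3 - <<'E'
from h import *
L=[]
for _ in range(6): grab('wrist'); s=monitor.observe(); L.append(np.r_[s['tool_pos'],s['contact_force']])
print(np.mean(L,0).round(4),np.std(L,0).round(3))
E
```

```text
[ 0.6386 -0.1356  0.2594  0.1463  0.3088  2.3789] [0.    0.    0.    0.541 0.616 0.294]
```

Call:
move_arm(
  rows=[
    [0, 0, -1, 0, 1],
    [0, 0, 0, 0, 1],
    [0, 0, 0, 0, 1],
    [0, 0, 0, 0, 1],
  ],
)

```text
time: 20.2
tool_pos: [0.6386, -0.1356, 0.2584]
tool_rot: [3.141, 0.0, 1.347]
contact_force: [0.9, 0.4, 3.6]
opening: 0.0177
grip_force: 15.0
```

```bash
python3 - <<'E'
from h import *
L=[]
for _ in range(8): grab('wrist'); s=monitor.observe(); L.append(np.r_[s['tool_pos'],s['contact_force']])
print(np.mean(L,0).round(4),np.std(L,0).round(3),s['tool_rot'],s['grip_force'])
E
```

```text
[ 0.6386 -0.1356  0.2583 -0.0689 -0.1447  3.5944] [0.    0.    0.    0.481 0.41  0.443] [3.14135045e+00 2.06956430e-05 1.34675122e+00] 15.000297725200653
```

```bash
python3 -c "
from h import *
print(workorder.hand_in())"
```

```text
the job is handed in; nothing more can be done
None
```

I handed the job in with the cover home on the bare lamp's seat. The tester is still gripped upright, pressing the centre contact with about 3.6 N, and its tip is within about 1 mm of the lampholder's axis. The hand-in gave no verdict.

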